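# Bring the probe carriage to the hidden board and lock the test jig

## Task

On the sloping test jig, slide the probe carriage up its track by its black upright grip until you feel its nose first touch the sprung circuit board hidden under the metal hood, push it on about 3 mm and let go of it there, so that the probes bear lightly on the board. Then press the lock knob beside the track down, turn it clockwise as far as it goes and let it spring back up, leaving the carriage where you set it and everything else on the bench where it is.

Things in the scene. Friction and masses are not known exactly. Their poses are not given: they have to be found in the camera images.
- jig: Fixed test jig, 290 mm wide (its y), about 250 mm deep (its x), 295 mm high: an aluminium deck on a frame, sloping up at 24 deg away from the robot, with a grey metal hood on its upper left part. Origin: table level, centre of the base; z up, the low front edge at -x.
- deck: Frame of the jig's deck, origin on its surface, 105 mm above the jig's origin. x up the slope, y = jig y, z square to the deck, 24 deg from vertical. In mm: deck x -130..150, y -145..145. Track along x at y = 55, its top at z = 12. Three sockets 20 mm high at x 105, y -30, -65, -100. Hold the tool square to the deck.
- hood_mouth (a point): Top middle of the hood's mouth, at deck x 72, y 55, z 50 mm; axes as the deck's. The hood covers deck x 72..152, y 0..110, up to z 140 mm; its mouth (deck z 0..50) lets in the carriage's nose but not the grip. The hood overhangs the end of the slide: a vertical gripper has no room there, one square to the deck has.
- carriage: Carriage. Origin on the track's top under its grip; axes as the deck's. Black grip 34 mm (x) by 16 (y), z 14..64, on a block x -30..40, y -23..23, z 0..14; steel nose to x 110. Starts at deck x -90..-50 mm. Takes about 10 N to slide, stays where left. Unseen board: first touch with the origin at deck x 0..20; it then gives on springs, 4 N at once plus 0.6 N per mm, at most 12 mm.
- lock_press (a joint): How far the lock knob is pressed into the deck, m: 0 up, 0.008 fully down. Spring 3 N, rising to 7 N fully down.
- lock_turn (a joint): Turn of the lock knob, rad, clockwise looking down on it; 0: grip bar along the deck's x (starts 0 to 0.15), 1.25: end stop. A latch stops it after 0.2 unless it is pressed over 7 mm; it springs up again only near the end of its turn (over 1.1). Let go halfway, it stays down.
- lock_grip (a point): Point on the lock knob's axis, on its grip bar, at deck x -20, y -65, z 44 mm with the knob up; z square to the deck, x along the bar. Black knob: disc 60 mm across from deck z 14 to 24 mm, bar 64 mm long, 16 mm wide from deck z 24 to 60 mm.
- mouse: Loose white computer mouse, about 75 mm, beside the jig. Origin under its middle.
- pcb_strip: Loose green circuit board strip, 110 x 34 x 5 mm. Origin under its middle.
- screwdriver: Loose screwdriver, 170 mm. Origin under its middle.
- phone: Loose dark phone, 150 x 72 x 9 mm. Origin under its middle.
- flux_jar: Loose small jar, 52 mm across, 60 mm high. Origin under its middle.
- pen_pot: Loose amber pot, 76 mm across, 95 mm high. Origin under its middle.
- coupler: Loose steel coaxial coupler, 70 x 26 x 22 mm, in front of the jig. Origin under its middle.

How it is judged (in metres and radians):
On the way, in this order (a step that is already met when the one before it is completed fails the run):
1. the carriage, let go, bears lightly on the hidden board (4.4 to 7.2 N, that is about 0.7 to 5.3 mm past first touch) (contact force between carriage and anything else between 4.4 and 7.2 N and contact force between carriage and the fingers below 0.1 N), for 0.2 s.
2. the lock knob is pressed down and on its way round (value of joint lock_press above 0.005 m and value of joint lock_turn above 0.5 rad), for 0.05 s.
At the end, for the whole second after the job is handed in: The carriage bears on the board with 4.4 to 7.2 N (about 0.7 to 5.3 mm past first touch), the lock knob is turned past 1.05 rad and has sprung up to within 2.5 mm of its top (contact force between carriage and anything else between 4.4 and 7.2 N and value of joint lock_turn above 1.05 rad and value of joint lock_press below 0.0025 m).
It fails at once if the lock knob was forced round without being pressed (value of joint lock_turn between 0.38 and 0.8 rad and value of joint lock_press below 0.004 m).
It fails at once if a loose thing on the bench was moved by over 30 mm (distance of any of mouse, pcb_strip, screwdriver, phone, flux_jar, pen_pot, coupler from where it was at the start of the episode above 0.03 m).
It also fails if it takes over 67 s, if anything falls off the work surface, if the arm or the gripper's body presses on something with over 40 N, if the wrist force passes 120 N, or if a joint passes its speed limit or range.

## Robot

A 6-joint arm with a two-finger parallel gripper is mounted at the origin on the work surface. World frame = base frame: x ahead of the robot, y to its left, z up, the work surface at z = 0. Lengths are in m, angles in degrees, forces in N, time in s.
With the tool pointing down it reaches from about 0.325 to 0.775 m from the base axis. Payload 5.5 kg.
Tool frame: the origin (TCP) lies midway between the tips of the shut fingers; the grasp point (between the pads) lies robot.hold_point_z behind it (robot.hold_point_z is the distance from the TCP to the grasp point, in m); z points along the fingers, y is the line along which they close (so a half turn about z gives the same grasp; the last joint's range is limited). The gripper opens to 85 mm and grips with 20 to 120 N. Pads are 22 mm wide; open, the fingers measure 114 mm over their backs; the gripper's body (76 mm by 85 mm) begins 54 mm behind the grasp point. The pads swing forward as they close: fully open they stand 13 mm farther back than shut.
Start: joints at [63.157, 5.22, 70.514, -0, 104.267, -3.249], TCP at [0.24, 0.55, 0.231] pointing down, gripper open.
Joint ranges: [-164.24, 164.24], [-49.07, 125.15], [9.68, 141.18], [-86.29, 266.29], [3.28, 154.24], [-151.56, 151.56]. Speed limits (degrees/s): [147.25, 147.25, 172.46, 180, 180, 180].

## Interface

Orientations are given as a 3x3 rotation matrix whose columns are the frame's x, y, z axes.
In Python, from station import robot gives the robot as it stands.
- The arm moves only by the shell command python3 -m crank 'ROWS'. ROWS is JSON, one flat list of numbers, 7 for each row, row after row: the shift along the tool's x, y, z in units of 30 mm (1.0 is 30 mm), then the turn, a rotation vector about the tool's x, y, z in rad, then the closure in counts, from 0 (fully open) to 255 (shut). A call has 1 to 20 rows; each row shifts and turns the commanded pose from where the row before left it, along the tool's axes as they then stand; what a row does not reach is not made up. A row lasts 1/8 s, in which the tool goes at most 62.5 mm and 10.7 degrees, less where a joint would pass 70% of its speed; a pose out of reach is approached as far as the arm can. A call is refused whole if a number of a shift passes 1 or a number of a turn 0.188, either way. A call with a gripper value outside its range is refused whole. The fingers move at their own pace and stop on an object; the grip force is fixed at half the most. Time passes only in rows, so rows that do not move let the fingers close. It gives the time, the measured TCP pose, the force and the opening at its end, in the units of the state.
- robot.observe(): the state, without advancing time (a new reading comes with each control period).
- robot.capture(name): name is "scene" or "top"; returns (picture, depth): 384x512x3 uint8, red, green, blue; 384x512 float32, m along the optical axis (not along the pixel's ray), 0 where there is no reading.
- robot.camera_model(name): a dict with "fx", "fy", "cx", "cy" (pixels), "xyz" and "orientation" of the camera in the world. Camera axes: x right, y down, z forward; pixel columns grow to the right and rows downward; lengths in m; the calibration is good to about 2 mm. A picture is of the moment at which its call begins. camera_model takes no time and is no camera call.
- robot.finish_job(): hands the job in, once; it reports no verdict.
The state is a dict: "time_s": time; "joint_positions": joint angles; "dq": joint speeds; "tau": joint torques, N m; "tool_pos": TCP position; "orientation": TCP orientation; "ft_force": force on the tool from outside, world axes, zero at the start; "ft_torque": the same for the moment, N m; "opening": finger opening in m.
Only numpy, scipy, OpenCV 4.12 (cv2) and the standard library are available. Lean on these libraries where they do the work, as an engineer would, in place of code of your own. Each camera call takes 0.05 s, during which the arm holds its last target. There are 200 camera calls.

## Working session

There is one attempt and no reset: what is moved stays moved. The work goes in short steps, Python scripts to look and compute and a shell command to move; the robot and the scene stay as the last step left them, time stands still between calls to the robot, and variables do not carry over. Pictures are saved under pics/ and viewed, on a budget of 10 in all, crops included, one or two more only if the job needs it, and the job is handed in when it is done.

```bash
mkdir -p pics; ls; python3 - <<'E'
from station import robot
import cv2,numpy as np
print(robot.observe(), robot.hold_point_z)
for n in("scene","top"):
    p,d=robot.capture(n); cv2.imwrite(f"pics/{n}0.png",p[:,:,::-1]); np.savez(f"{n}0.npz",p=p,d=d); print(n,robot.camera_model(n),(d>0).mean())
E
```

```text
pics
{'time_s': 0.0, 'joint_positions': array([ 6.31577429e+01,  5.26261302e+00,  7.05829273e+01,  1.71426642e-03,
        1.04267533e+02, -3.24972921e+00]), 'dq': array([-0.00865532, -0.00955209,  0.02008661, -0.0507251 ,  0.00687586,
       -0.06283775]), 'tau': array([ 7.79089510e-05, -4.58728838e+01, -4.18023956e+01, -1.69201867e-04,
        1.17115164e-02, -3.17872129e-06]), 'tool_pos': array([0.24000815, 0.54958638, 0.23014573]), 'orientation': array([[-9.16417807e-01,  4.00221890e-01, -9.16980458e-04],
       [ 4.00222916e-01,  9.16416152e-01, -1.74777282e-03],
       [ 1.40838761e-04, -1.96868673e-03, -9.99998052e-01]]), 'ft_force': array([ 0.10574349, -0.29806586,  0.70775315]), 'ft_torque': array([-0.0327999 , -0.00203136,  0.02074457]), 'opening': 0.08504902379555836} 0.0187
scene {'fx': 437.2897031166316, 'fy': 437.2897031166316, 'cx': 256.7328382082105, 'cy': 196.74787395616582, 'xyz': array([ 1.19793841, -0.82542517,  0.78564132]), 'orientation': array([[ 0.82492709,  0.29984824, -0.47915168],
       [ 0.56521758, -0.43018372,  0.70389705],
       [ 0.00493904, -0.8514887 , -0.5243497 ]])} 0.9941609700520834
top {'fx': 488.4130305514524, 'fy': 488.4130305514524, 'cx': 259.71803983825424, 'cy': 194.6286025743247, 'xyz': array([0.3802562 , 0.04741166, 1.28502415]), 'orientation': array([[ 0.00263841, -0.98115476,  0.19320554],
       [-0.99995801, -0.00428417, -0.00810089],
       [ 0.00877595, -0.19317606, -0.98112486]])} 0.9961496988932291
```

View pics/top0.png

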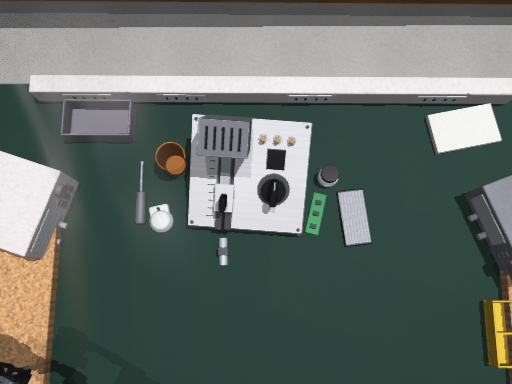

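View pics/scene0.png

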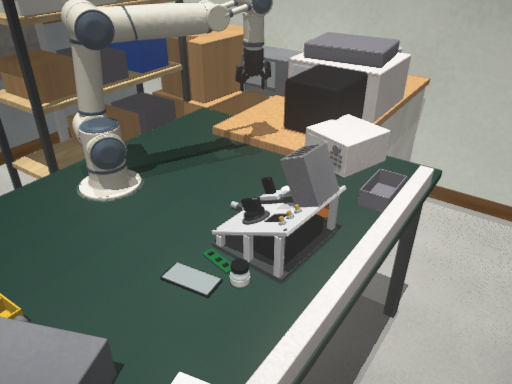

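The top view shows the jig at cols 188–312, rows 114–236. The carriage grip is near (223,202), the knob near (274,190) and the hood near (222,137). The coupler lies in front at (223,250). Next I fit the deck plane and outline from depth.

```bash
cat > h.py <<'E'
import numpy as np,cv2
from station import robot
def cloud(n,d):
    m=robot.camera_model(n); v,u=np.mgrid[:384,:512]
    P=np.dstack([(u-m["cx"])/m["fx"]*d,(v-m["cy"])/m["fy"]*d,d])
    return P@m["orientation"].T+m["xyz"]
E
python3 - <<'E'
from h import *
z=np.load("top0.npz");p=z["p"].astype(int);d=z["d"]
W=cloud("top",d)
roi=np.zeros(d.shape,bool);roi[105:245,182:318]=1
print("table z",np.median(W[300:330,200:300,2]))
white=roi&(p.min(2)>150)&(W[...,2]>.04)&(W[...,2]<.2)
X=W[white]
for k in range(6):
    c=X.mean(0);n=np.linalg.svd(X-c,full_matrices=False)[2][2];n*=np.sign(n[2])
    r=(X-c)@n; X=X[abs(r)<max(.003,1.5*r.std())] if k<5 else X
print("slope",np.degrees(np.arccos(n[2])),len(X),r.std())
# in-plane basis, force 24deg along yaw of outline
f=np.array([1,0,0])-n*n[0];f/=np.linalg.norm(f);l=np.cross(n,f)
deckpix=roi&(abs((W-c)@n)<.006)
Q=(W[deckpix]-c)
uv=np.c_[Q@f,Q@l].astype(np.float32)
rect=cv2.minAreaRect(uv);print(rect)
a=np.radians(rect[2]); a-=np.round(a/(np.pi/2))*np.pi/2
yaw1=np.degrees(np.arctan2(-n[1],-n[0]))
x=np.cos(a)*f+np.sin(a)*l;y=np.cross(n,x)
print("yaw from normal",yaw1,"from outline",np.degrees(np.arctan2(y[1],y[0]))-90)
R=np.c_[x,y,n]
cen=c+rect[0][0]*f+rect[0][1]*l
org=cen-x*.010
print("org",org,"expect z .105");print(R)
np.savez("deck.npz",R=R,o=org)
D=(W-org)@R*1000
dark=roi&(p.max(2)<60)
def show(m,t):
    q=D[m]; print(t,len(q),"med",np.median(q,0).round(1),"lo",np.percentile(q,3,0).round(1),"hi",np.percentile(q,97,0).round(1)); return q
show(dark&(D[...,2]>58)&(D[...,2]<72)&(abs(D[...,1]-55)<25)&(D[...,0]<20),"grip top")
q=show(dark&(D[...,2]>50)&(D[...,2]<66)&(abs(D[...,1]+65)<45)&(abs(D[...,0]+20)<45),"bar top")
print(cv2.minAreaRect(q[:,:2].astype(np.float32)))
show(dark&(D[...,2]>16)&(D[...,2]<30)&(abs(D[...,1]+65)<45)&(abs(D[...,0]+20)<45),"disc")
show(roi&(D[...,2]>128)&(D[...,2]<150),"hood top")
for i in range(3):
  pass
E
```

```text
table z -0.0002782021718761296
slope 23.934921003190322 5774 0.0015420154736512375
((0.017007067799568176, 0.028940260410308838), (0.28995752334594727, 0.2824614942073822), 85.51805114746094)
yaw from normal -4.107737811253978 from outline -4.097916316185277
org [0.65319106 0.06826091 0.10488514] expect z .105
[[ 9.11672300e-01  7.14611700e-02 -4.04656545e-01]
 [-6.52852104e-02  9.97443380e-01  2.90610721e-02]
 [ 4.05698730e-01 -7.60867736e-05  9.14006857e-01]]
grip top 23 med [-39.6  48.5  65.7] lo [-60.8  46.8  58.6] hi [-34.9  58.2  71.4]
bar top 155 med [-22.2 -64.3  59.6] lo [-49.1 -72.4  53.2] hi [ 10.1 -57.2  63.4]
((-19.843326568603516, -64.92503356933594), (15.980171203613281, 62.70402526855469), 87.93651580810547)
disc 299 med [-20.1 -56.7  23.8] lo [-43.7 -91.7  18.7] hi [  4.6 -38.   28.2]
hood top 1915 med [112.2  54.6 140.2] lo [ 73.7   2.8 136.1] hi [149.5 106.2 143.8]
```

```bash
python3 - <<'E'
from h import *
k=np.load("deck.npz");R,o=k["R"],k["o"]
for n in("top","scene"):
    z=np.load(n+"0.npz");p=z["p"].astype(int);D=(cloud(n,z["d"])-o)@R*1000
    m=(abs(D[...,1]-55)<20)&(D[...,0]>-130)&(D[...,0]<20)&(D[...,2]>40)&(D[...,2]<90)
    q=D[m];print(n,len(q),np.percentile(q,[3,50,97],0).round(1)); 
    q=q[q[:,2]>70];print(len(q),np.percentile(q,[3,50,97],0).round(1))
    b=(abs(D[...,1]-55)<27)&(D[...,0]>-140)&(D[...,0]<20)&(D[...,2]>22)&(D[...,2]<32)
    q=D[b&(p.min(2)>100)];print("block",len(q),np.percentile(q,[2,50,98],0).round(1))
s=robot.observe();T=s["orientation"]
print("tool in deck mm",((s["tool_pos"]-o)@R*1000).round(1))
# target: tool z=-n, y = deck y (either sign)
from scipy.spatial.transform import Rotation as Ro
for sg in(1,-1):
    G=np.c_[sg*R[:,0],-sg*R[:,1],-R[:,2]]
    print(sg,"rotvec in tool axes",Ro.from_matrix(T.T@G).as_rotvec().round(3))
E
```

```text
top 125 [[-67.5  47.   44.6]
 [-48.6  54.1  73.8]
 [-34.9  62.5  78.4]]
91 [[-67.6  48.   71.2]
 [-52.1  55.   75.1]
 [-36.6  62.5  78.5]]
block 455 [[-78.   32.8  22.4]
 [-29.3  52.3  25.8]
 [ 13.3  76.6  30.7]]
scene 140 [[-65.3  44.4  41. ]
 [-44.9  48.4  59.6]
 [-32.6  61.7  77. ]]
35 [[-65.3  44.3  70.3]
 [-47.   49.8  74. ]
 [-35.4  61.7  77.6]]
block 118 [[-76.3  30.5  22.6]
 [-23.7  45.1  25.9]
 [ 16.4  73.5  27.9]]
tool in deck mm [-357.2  450.6  295.7]
1 rotvec in tool axes [-0.583  0.102  2.746]
-1 rotvec in tool axes [-0.073 -0.414 -0.335]
```

Everything agrees with the given sizes: slope 23.9°, origin height 104.9 mm, knob axis at (-20,-65). The carriage is at deck x ≈ -51. First I turn the tool square to the deck.

```bash
cat >> h.py <<'E'
from scipy.spatial.transform import Rotation as Ro
k=np.load("deck.npz");R,o=k["R"],k["o"]
def st():
    s=robot.observe();T=s["orientation"];G=np.c_[-R[:,0],R[:,1],-R[:,2]]
    print("t%.2f"%s["time_s"],"deck",((s["tool_pos"]-o)@R*1000).round(1),"F",(s["ft_force"]@R).round(1),"rot",Ro.from_matrix(T.T@G).as_rotvec().round(3),"open %.1f"%(s["opening"]*1e3),"q6 %.0f"%s["joint_positions"][5])
E
echo 'from h import *
st()'>s.py
python3 -m crank '[0,0,0,-0.018,-0.104,-0.084,0, 0,0,0,-0.018,-0.104,-0.084,0, 0,0,0,-0.018,-0.104,-0.084,0, 0,0,0,-0.018,-0.104,-0.084,0, 0,0,0,0,0,0,0]'; python3 s.py
```

```text
time_s: 0.72
tool_pos: [0.2384, 0.5497, 0.2299]
orientation: [[-0.911, 0.069, 0.406], [0.062, 0.998, -0.03], [-0.407, -0.002, -0.914]]
ft_force: [0.2, 0.5, -0.5]
opening: 0.0856
t0.72 deck [-358.8  450.6  296.1] F [-0.   0.5 -0.5] rot [-0.     0.001  0.003] open 85.6 q6 -13
```

```bash
python3 -m crank '[-0.72,-0.94,0,0,0,0,0, -0.72,-0.94,0,0,0,0,0, -0.72,-0.94,0,0,0,0,0, -0.72,-0.94,0,0,0,0,0, -0.72,-0.94,0,0,0,0,0, -0.72,-0.94,0,0,0,0,0, -0.72,-0.94,0,0,0,0,0, -0.72,-0.94,0,0,0,0,0, -0.72,-0.94,0,0,0,0,0, -0.72,-0.94,0,0,0,0,0, -0.72,-0.94,0.8,0,0,0,0, -0.72,-0.94,0.8,0,0,0,0, -0.72,-0.94,0.8,0,0,0,0, -0.72,-0.94,0.8,0,0,0,0, 0,0,0.8,0,0,0,0, 0,0,0.8,0,0,0,0, 0,0,0.8,0,0,0,0, 0,0,0,0,0,0,0, 0,0,0,0,0,0,0]'>/dev/null; python3 s.py
python3 - <<'E'
from h import *
p,d=robot.capture("scene");cv2.imwrite("pics/s1.png",cv2.resize(p[100:260,180:400,::-1],None,fx=3,fy=3))
E
```

```text
t3.10 deck [-52.9  56.1 130.2] F [-0.6  0.1  1. ] rot [ 0.001  0.003 -0.001] open 85.3 q6 -71
```

View pics/s1.png

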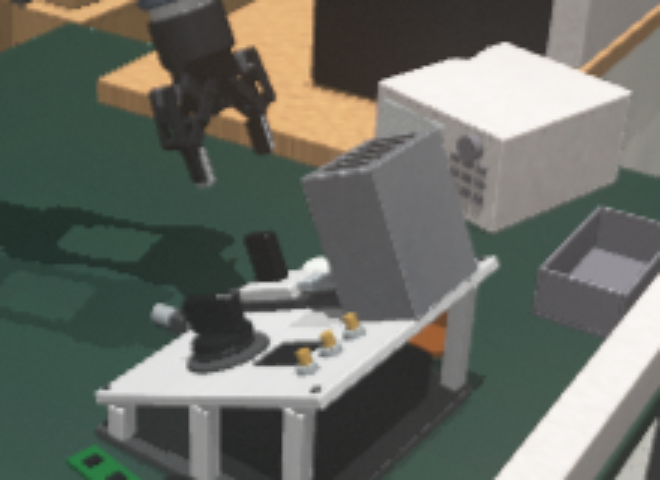

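The gripper hangs square above the carriage grip (crop px (265,255)), with its fingers either side. Descend and close.

```bash
python3 -m crank '[0.1,-0.03,0.7,0,0,0,0, 0,0,0.7,0,0,0,0, 0,0,0.7,0,0,0,0, 0,0,0.6,0,0,0,0, 0,0,0.4,0,0,0,0, 0,0,0,0,0,0,0, 0,0,0,0,0,0,0]' >/dev/null; python3 s.py; python3 -m crank '[0,0,0,0,0,0,255, 0,0,0,0,0,0,255, 0,0,0,0,0,0,255, 0,0,0,0,0,0,255, 0,0,0,0,0,0,255, 0,0,0,0,0,0,255, 0,0,0,0,0,0,255, 0,0,0,0,0,0,255]'>/dev/null; python3 s.py
```

```text
t4.03 deck [-55.8  55.7  36.9] F [ 0.3 -0.1 -0. ] rot [0.001 0.004 0.   ] open 85.4 q6 -72
t5.03 deck [-56.4  54.8  36.4] F [-1.3 -3.6  3.8] rot [-0.001  0.002  0.   ] open 15.2 q6 -72
```

Gripped at 15 mm opening. Slide to just short of the touch range, then in 1 mm steps.

```bash
python3 -m crank '[-0.1,0,0,0,0,0,255, -0.2,0,0,0,0,0,255, -0.2,0,0,0,0,0,255]'>/dev/null; python3 s.py;  python3 -m crank '[-0.2,0,0,0,0,0,255, -0.2,0,0,0,0,0,255, -0.2,0,0,0,0,0,255, -0.2,0,0,0,0,0,255]'>/dev/null; python3 s.py; python3 -m crank '[-0.033,0,0,0,0,0,255, -0.033,0,0,0,0,0,255]'>/dev/null; python3 s.py; python3 -m crank '[-0.033,0,0,0,0,0,255, -0.033,0,0,0,0,0,255]'>/dev/null; python3 s.py; python3 -m crank '[-0.033,0,0,0,0,0,255, -0.033,0,0,0,0,0,255]'>/dev/null; python3 s.py;
```

```text
t5.40 deck [-43.1  54.8  36.4] F [-10.2  -5.4  10.8] rot [-0.001 -0.002  0.001] open 15.4 q6 -72
t5.90 deck [-19.1  54.8  36.4] F [-9.9 -5.8 11.3] rot [-0.001 -0.002  0.001] open 15.3 q6 -73
t6.15 deck [-17.2  54.8  36.4] F [-10.3  -4.3  10.5] rot [-0.001 -0.002  0.   ] open 15.4 q6 -73
t6.40 deck [-15.3  54.8  36.4] F [-10.2  -5.3  10.1] rot [-0.001 -0.002  0.   ] open 15.2 q6 -73
t6.65 deck [-13.3  54.8  36.4] F [-10.1  -5.   10.3] rot [-0.001 -0.002  0.001] open 15.1 q6 -73
```

```bash
python3 -m crank '[-0.05,0,0,0,0,0,255, -0.05,0,0,0,0,0,255]'>/dev/null; python3 s.py;  python3 -m crank '[-0.033,0,0,0,0,0,255, -0.033,0,0,0,0,0,255]'>/dev/null; python3 s.py; python3 -m crank '[-0.033,0,0,0,0,0,255]'>/dev/null; python3 s.py; python3 -m crank '[-0.033,0,0,0,0,0,255]'>/dev/null; python3 s.py; python3 -m crank '[-0.033,0,0,0,0,0,255]'>/dev/null; python3 s.py;
```

```text
t6.90 deck [-10.3  54.8  36.4] F [-10.1  -5.2  10.1] rot [-0.001 -0.002  0.   ] open 15.4 q6 -73
t7.15 deck [-8.3 54.7 36.4] F [-9.9 -5.8 10.8] rot [-0.001 -0.002  0.   ] open 15.1 q6 -73
t7.28 deck [-7.3 54.8 36.4] F [-10.9  -5.3  10.3] rot [-0.001 -0.002  0.   ] open 15.3 q6 -73
t7.40 deck [-6.4 54.7 36.4] F [-10.9  -4.6  10.6] rot [-0.001 -0.002  0.   ] open 15.2 q6 -73
t7.53 deck [-5.4 54.8 36.4] F [-10.9  -5.9   9.9] rot [-0.001 -0.002  0.   ] open 15.6 q6 -73
```

```bash
python3 -m crank '[-0.033,0,0,0,0,0,255]'>/dev/null; python3 s.py; python3 -m crank '[-0.033,0,0,0,0,0,255]'>/dev/null; python3 s.py; python3 -m crank '[-0.033,0,0,0,0,0,255]'>/dev/null; python3 s.py;
```

```text
t7.65 deck [-4.3 54.7 36.4] F [-9.6 -4.4 10.7] rot [-0.001 -0.002  0.   ] open 15.2 q6 -74
t7.78 deck [-3.3 54.8 36.4] F [-9.2 -4.8  9.6] rot [-0.001 -0.002  0.   ] open 15.4 q6 -74
t7.90 deck [-2.4 54.8 36.4] F [-10.5  -4.3  10.9] rot [-0.001 -0.002  0.001] open 15.4 q6 -74
```

```bash
python3 -m crank '[-0.033,0,0,0,0,0,255]'>/dev/null; python3 s.py; python3 -m crank '[-0.033,0,0,0,0,0,255]'>/dev/null; python3 s.py; python3 -m crank '[-0.033,0,0,0,0,0,255]'>/dev/null; python3 s.py;  python3 -m crank '[-0.033,0,0,0,0,0,255]'>/dev/null; python3 s.py
```

```text
t8.03 deck [-1.4 54.7 36.4] F [-9.6 -5.2 10.2] rot [-0.001 -0.002  0.001] open 15.5 q6 -74
t8.15 deck [-0.4 54.7 36.4] F [-10.2  -5.   10.4] rot [-0.001 -0.002  0.   ] open 15.5 q6 -74
t8.28 deck [ 0.6 54.7 36.4] F [-9.6 -5.1 10.5] rot [-0.001 -0.002  0.   ] open 15.4 q6 -74
t8.40 deck [ 1.6 54.8 36.4] F [-10.3  -4.6  10.5] rot [-0.001 -0.002  0.   ] open 15.3 q6 -74
```

```bash
python3 -m crank '[-0.033,0,0,0,0,0,255]'>/dev/null; python3 s.py; python3 -m crank '[-0.033,0,0,0,0,0,255]'>/dev/null; python3 s.py; python3 -m crank '[-0.033,0,0,0,0,0,255]'>/dev/null; python3 s.py;  python3 -m crank '[-0.033,0,0,0,0,0,255]'>/dev/null; python3 s.py
```

```text
t8.53 deck [ 2.6 54.8 36.4] F [-9.5 -5.1  9.4] rot [-0.001 -0.002  0.   ] open 15.4 q6 -74
t8.65 deck [ 3.6 54.8 36.4] F [-10.3  -5.1  10.4] rot [-0.001 -0.002  0.   ] open 15.3 q6 -74
t8.78 deck [ 4.6 54.8 36.4] F [-9.7 -5.8  9.1] rot [-0.001 -0.002  0.   ] open 15.9 q6 -74
t8.90 deck [ 5.5 54.8 36.4] F [-10.1  -6.1   9.5] rot [-0.001 -0.002  0.   ] open 15.1 q6 -74
```

```bash
python3 -m crank '[-0.033,0,0,0,0,0,255]'>/dev/null; python3 s.py; python3 -m crank '[-0.033,0,0,0,0,0,255]'>/dev/null; python3 s.py; python3 -m crank '[-0.033,0,0,0,0,0,255]'>/dev/null; python3 s.py;  python3 -m crank '[-0.033,0,0,0,0,0,255]'>/dev/null; python3 s.py
```

```text
t9.03 deck [ 5.9 54.7 36.4] F [-14.2  -5.1  13.2] rot [-0.001 -0.003  0.   ] open 15.4 q6 -74
t9.15 deck [ 6.6 54.7 36.5] F [-14.4  -5.6  13.5] rot [-0.001 -0.004  0.001] open 15.7 q6 -74
t9.28 deck [ 7.4 54.7 36.4] F [-15.   -5.9  13.7] rot [-0.001 -0.004  0.001] open 15.5 q6 -74
t9.40 deck [ 8.3 54.8 36.5] F [-15.8  -6.3  13.5] rot [-0.001 -0.005  0.001] open 15.7 q6 -74
```

First touch came at TCP x ≈ 5.7: the force jumped from 10 to 14 N. The tool is now about 2.6 mm past it, at about 5.7 N on the board. Release here.

```bash
python3 -m crank '[0,0,0,0,0,0,255, 0,0,0,0,0,0,255]'>/dev/null; python3 s.py; python3 -m crank '[0,0,0,0,0,0,0, 0,0,0,0,0,0,0, 0,0,0,0,0,0,0, 0,0,0,0,0,0,0, 0,0,0,0,0,0,0, 0,0,0,0,0,0,0, 0,0,0,0,0,0,0, 0,0,0,0,0,0,0]'>/dev/null; python3 s.py
```

```text
t9.65 deck [ 8.4 54.8 36.4] F [-15.3  -5.2  13.4] rot [-0.001 -0.004  0.001] open 15.1 q6 -74
t10.65 deck [11.4 55.5 36.3] F [-0.6 -0.9  0.3] rot [0.001 0.003 0.001] open 85.3 q6 -74
```

```bash
python3 -m crank '[0,0,-0.5,0,0,0,0, 0,0,-0.7,0,0,0,0, 0,0,-0.8,0,0,0,0, 0,0,-0.8,0,0,0,0, 0,0,-0.4,0,0,0,0, 0.2,-0.8,0,0,0,0,0, 0.2,-0.8,0,0,0,0,0, 0.2,-0.8,0,0,0,0,0, 0.2,-0.8,0,0,0,0,0, 0.25,-0.8,0,0,0,0,0, 0,0,0,0,0,0,0, 0,0,0,0,0,0,0]'>/dev/null; python3 s.py
cat > m.py <<'E'
from h import *
def cs(n,p,d):
    # shift of the grip along deck x: dark profile in a rectified view of the grip-top plane (deck z 76)
    m=robot.camera_model(n)
    xs=np.arange(-110,60,.25);ys=np.arange(51,59.1,1.)
    X,Y=np.meshgrid(xs,ys);P=np.dstack([X,Y,0*X+76])/1000@R.T+o
    C=(P-m["xyz"])@m["orientation"]
    u=C[...,0]/C[...,2]*m["fx"]+m["cx"];v=C[...,1]/C[...,2]*m["fy"]+m["cy"]
    g=cv2.remap(p.min(2).astype(np.float32),u.astype(np.float32),v.astype(np.float32),cv2.INTER_LINEAR).mean(0)
    D=(cloud(n,d)-o)@R*1000
    q=D[(abs(D[...,1]-55)<10)&(D[...,0]>-130)&(D[...,0]<60)&(D[...,2]>70)&(D[...,2]<82)]
    return xs,g,np.percentile(q[:,0],[3,50,97]).round(1),len(q)
if __name__=="__main__":
    for n in("top","scene"):
        z=np.load(n+"0.npz");xs,g0,a,l=cs(n,z["p"],z["d"])
        p,d=robot.capture(n);cv2.imwrite(f"pics/{n}2.png",p[:,:,::-1])
        np.savez(n+"2.npz",p=p,d=d)
        xs,g1,b,l2=cs(n,p,d);print(n,a,l,b,l2)
        print(" edges<50 before",xs[g0<50][[0,-1]],"after",xs[g1<50][[0,-1]])
E
python3 m.py
```

```text
t12.15 deck [-20.1 -64.1 132.5] F [-1.3  0.3  0. ] rot [0.001 0.003 0.   ] open 85.2 q6 -88
top [-67.6 -52.1 -36.6] 91 [-2.2 13.9 28.5] 95
 edges<50 before [-78.75 -29.25] after [-107.75   35.5 ]
scene [-65.4 -46.6 -35.2] 33 [-1.2 13.4 27.2] 26Traceback (most recent call last):
  File "m.py", line 19, in <module>
    print(" edges<50 before",xs[g0<50][[0,-1]],"after",xs[g1<50][[0,-1]])
                             ~~~~~~~~~^^^^^^^^
IndexError: index 0 is out of bounds for axis 0 with size 0
```

View pics/top2.png

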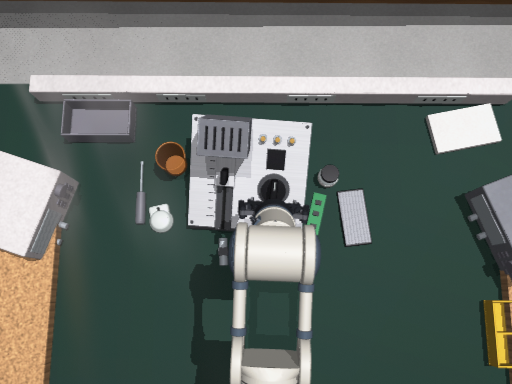

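The carriage grip is now at px (224,176). Depth gives a shift of about 65 mm against 64.8 mm commanded, so it stayed where I left it. The arm is over the knob at about (274,190). Descend onto the bar and grip.

```bash
python3 -m crank '[0,-0.03,0.8,0,0,0.03,0, 0,0,0.8,0,0,0,0, 0,0,0.8,0,0,0,0, 0,0,0.7,0,0,0,0, 0,0,0.4,0,0,0,0, 0,0,0,0,0,0,0, 0,0,0,0,0,0,0]'>/dev/null; python3 s.py; python3 -m crank '[0,0,0,0,0,0,255, 0,0,0,0,0,0,255, 0,0,0,0,0,0,255, 0,0,0,0,0,0,255, 0,0,0,0,0,0,255, 0,0,0,0,0,0,255, 0,0,0,0,0,0,255, 0,0,0,0,0,0,255]'>/dev/null; python3 s.py
```

```text
t13.12 deck [-19.3 -65.1  28.1] F [0.1 0.3 1.3] rot [ 0.001  0.004 -0.029] open 85.6 q6 -86
t14.12 deck [-20.  -65.4  27.2] F [-0.7 -0.3  2.2] rot [ 0.001  0.003 -0.029] open 15.0 q6 -86
```

```bash
python3 -m crank '[0,0,0.12,0,0,0,255, 0,0,0.12,0,0,0,255, 0,0,0.11,0,0,0,255, 0,0,0,0,0,0,255, 0,0,0,0,0,0,255]'>/dev/null; python3 s.py
```

```text
t14.75 deck [-19.8 -65.3  19.1] F [-11.7  -0.9  23.7] rot [ 0.001  0.002 -0.029] open 15.3 q6 -86
```

At the stop: 8.1 mm down, 24 N. Now turn.

```bash
cat >> h.py <<'E'
def tq():
    s=robot.observe();print("torque deck",(s["ft_torque"]@R).round(2))
E
echo 'tq()'>>s.py
python3 -m crank '[0,0,0,0,0,0.12,255, 0,0,0,0,0,0.12,255, 0,0,0,0,0,0.12,255]'>/dev/null; python3 s.py; python3 -m crank '[0,0,0,0,0,0.12,255, 0,0,0,0,0,0.12,255, 0,0,0,0,0,0.12,255]'>/dev/null; python3 s.py
```

```text
t15.12 deck [-19.8 -65.5  19.2] F [-11.6  -2.2  24.4] rot [ 0.001  0.002 -0.393] open 14.9 q6 -66
torque deck [-0.27  2.25  0.1 ]
t15.50 deck [-19.9 -65.6  19.1] F [-11.7  -1.3  24.7] rot [ 0.001  0.002 -0.753] open 14.9 q6 -45
torque deck [-0.32  2.28  0.07]
```

```bash
python3 -m crank '[0,0,0,0,0,0.12,255, 0,0,0,0,0,0.12,255, 0,0,0,0,0,0.12,255]'>/dev/null; python3 s.py; python3 -m crank '[0,0,0,0,0,0.1,255, 0,0,0,0,0,0.06,255, 0,0,0,0,0,0,255]'>/dev/null; python3 s.py
```

```text
t15.88 deck [-20.  -65.7  19.1] F [-11.7  -1.8  25.5] rot [ 1.000e-03  1.000e-03 -1.113e+00] open 15.4 q6 -24
torque deck [-0.38  2.44  0.08]
t16.25 deck [-20.1 -65.7  19.1] F [-13.1  -1.8  24.5] rot [ 1.000e-03  1.000e-03 -1.269e+00] open 15.1 q6 -15
torque deck [-0.39  2.49  0.39]
```

The torque has risen at 1.27 rad, so it is at the end stop. Let it rise with the hand, open, retreat and look.

```bash
python3 -m crank '[0,0,-0.12,0,0,0,255, 0,0,-0.12,0,0,0,255, 0,0,-0.11,0,0,0,255, 0,0,0,0,0,0,255]'>/dev/null; python3 s.py; python3 -m crank '[0,0,0,0,0,0,0, 0,0,0,0,0,0,0, 0,0,0,0,0,0,0, 0,0,0,0,0,0,0, 0,0,0,0,0,0,0, 0,0,0,0,0,0,0, 0,0,0,0,0,0,0, 0,0,0,0,0,0,0]'>/dev/null; python3 s.py;  python3 -m crank '[0,0,-0.5,0,0,0,0, 0,0,-0.7,0,0,0,0, 0,0,-0.8,0,0,0,0, 0,0,-0.8,0,0,0,0, 0,0,-0.8,0,0,0,0, 0,0,-0.8,0,0,0,0, 0,0,-0.8,0,0,0,0, 0.8,0,-0.8,0,0,0,0, 0.8,0,-0.8,0,0,0,0, 0.8,0,-0.8,0,0,0,0, 0,0,0,0,0,0,0, 0,0,0,0,0,0,0]'>/dev/null; python3 s.py
python3 - <<'E'
from m import *
for n in("top","scene"):
    p,d=robot.capture(n);cv2.imwrite(f"pics/{n}3.png",p[:,:,::-1]);print(n,cs(n,p,d)[2:])
    D=(cloud(n,d)-o)@R*1000;pp=p.astype(int)
    m=(pp.max(2)<60)&(D[...,2]>50)&(D[...,2]<68)&(abs(D[...,1]+65)<45)&(abs(D[...,0]+20)<45);q=D[m]
    if len(q)>5: print("bar",len(q),np.percentile(q[:,2],[10,50,90]).round(1),cv2.minAreaRect(q[:,:2].astype(np.float32)))
E
```

```text
t16.75 deck [-20.3 -65.7  26.9] F [-1.6 -2.2  2.2] rot [ 1.000e-03  2.000e-03 -1.269e+00] open 15.4 q6 -15
torque deck [-0.49  0.51  0.36]
t17.75 deck [-20.1 -65.3  27.1] F [-0.1 -0.1  0.6] rot [ 0.002  0.002 -1.269] open 85.3 q6 -15
torque deck [ 0.01  0.19 -0.04]
t19.25 deck [-42.1   2.9 255.1] F [-0.1  0.3 -0.4] rot [ 0.002  0.002 -1.269] open 85.2 q6 -6
torque deck [-0.05  0.22  0.01]
top (array([-2.6, 14.1, 28.3]), 95)
bar 168 [55.5 59.  61.8] ((-20.681142807006836, -64.76686096191406), (16.784881591796875, 64.23323059082031), 18.110519409179688)
scene (array([-0.6, 14. , 25.8]), 25)
bar 63 [51.6 56.6 60.8] ((-16.282489776611328, -67.56867980957031), (13.400629997253418, 63.455631256103516), 18.353281021118164)
```

View pics/top3.png

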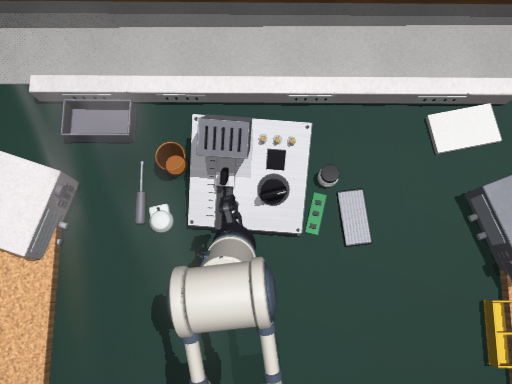

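The picture shows the bar turned (px (274,190)), the carriage grip unmoved at (224,176) and the loose things where they were. The bar measures 72° and is up at z ≈ 59–60. Hand in.

```bash
python3 -c "
from station import robot
print(robot.finish_job())"
```

```text
the job is handed in; nothing more can be done
None
```

The carriage is set against the hidden board, the lock knob is turned to its end stop and sprung back up, and I handed the job in at about 19 s. No verdict is reported.

- **Carriage:** I slid it up the track until the force jumped from about 10 N to 14 N, at TCP deck x ≈ 5.7 mm. I pushed on about 2.6 mm, to about 5.5 N on the board by force difference, and let go there.
- **Carriage check:** Depth images put the grip about 65 mm up the track from its start, against 64.8 mm moved by the tool. It had not shifted by the last image, to about 1 mm. The arm sprang 3 mm forward when the fingers opened, but the carriage did not follow. The final force on the board is inferred from the push, not measured after release.
- **Knob:** I pressed it 8.1 mm to its stop at about 24 N. I turned it clockwise until the torque rose at the end stop, then let it rise with the hand.
- **Knob check:** In the last top image the bar stands at about 72° (1.26 rad), with its top at deck z ≈ 59 mm against 60 mm when up. The scene camera gave 56.6 mm for the bar height, but it sees mostly the bar's side.
- **Loose things:** Nothing looked moved in the before and after pictures. I checked this by eye only.

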